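# Free the ratchet pawl and bring the clamp arm down

## Robot

A 6-joint arm with a two-finger parallel gripper is mounted at the origin on a cart in front of the work surface, level with it; the furniture and walls round the work are solid. World frame = base frame: x ahead of the robot, y to its left, z up, the work surface at z = 0. Lengths are in m, angles in rad, forces in N, time in s.
With the tool pointing down it reaches from about 0.225 to 0.875 m from the base axis. Payload 3.4 kg.
Tool frame: the origin (TCP) lies at the very end of the fingers, on their centre line; the grasp point (between the pads) lies 19 mm behind it; z points along the fingers, y is the line along which they close (so a half turn about z gives the same grasp; the last joint's range is limited). The gripper opens to 85 mm and grips with 20 to 120 N. Pads are 22 mm wide; open, the fingers measure 114 mm over their backs; the gripper's body (76 mm by 85 mm) begins 54 mm behind the grasp point. The pads swing forward as they close: fully open they stand 13 mm farther back than shut.
Start: joints at [1.223, 0.276, 1.505, -0, 1.361, -0.121], TCP at [0.129, 0.56, 0.231] pointing down, gripper open.
Joint ranges: [-2.89, 2.89], [-0.75, 2.08], [0.22, 2.7], [-1.18, 4.32], [0.11, 2.71], [-2.7, 2.7]. Speed limits (rad/s): [2.57, 2.57, 3.14, 3.14, 3.14, 3.14].

## Interface

Orientations are given as a rotation vector (axis times angle).
In Python, from cell import bot gives the robot as it stands.
- The arm moves only by the tool move_arm, never from a script. Its argument "plan" is a list of rows, each an object with "translation": the shift along the tool's x, y, z in m, a list of three; "twist": the turn about the tool's z in degrees; "claw": the finger opening in m, from 0 to 0.0854. A call has 1 to 20 rows; each row shifts and turns the commanded pose from where the row before left it, along the tool's axes as they then stand; what a row does not reach is not made up. A row lasts 1/8 s, in which the tool goes at most 62.5 mm and 10.7 degrees, less where a joint would pass 70% of its speed; a pose out of reach is approached as far as the arm can. A call is refused whole if a number of a shift passes 0.0625 or a number of a turn 10.7, either way. A call with a gripper value outside its range is refused whole. The fingers move at their own pace and stop on an object; "force" is the grip in N (left out, the last holds). Time passes only in rows, so rows that do not move let the fingers close. It gives the time, the measured TCP pose, the force and the opening at its end, in the units of the state.
- bot.get_obs(): the state, without advancing time (a new reading comes with each control period).
- bot.get_image(name): name is "side" or "top"; returns (picture, depth): 420x560x3 uint8, blue, green, red; 420x560 float32, m along the optical axis (not along the pixel's ray), 0 where there is no reading.
- bot.camera_params(name): a dict with "fx", "fy", "cx", "cy" (pixels), "world_to_cam" (4x4, takes a point from world to camera coordinates). Camera axes: x right, y up, looking along -z (the intrinsics and any distortion apply to the point x, -y, -z); pixel columns grow to the right and rows downward; lengths in m; the calibration is good to about 2 mm. A picture is of the moment at which its call begins. camera_params takes no time and is no camera call.
- bot.sign_off(): hands the job in, once; it reports no verdict.
Trained networks look in the newest picture that a camera, given by its name, has taken for a name from the list of things; names that differ only in an ending like _2 or _b are one class to them, and where a whole thing is asked for, a point or a joint stands for the part that bears it (a point fixed in the world has none). Each returns a list of dicts, best first, with "conf" (0 to 1); they miss things now and then, are a little off and sometimes report something else, mostly with a low value. They report only what shows in the picture. A call takes as long as a camera call.
- bot.look_for(query, camera): "position" ([x, y, z] in m, in the coordinates of the camera as it stood for that picture, good to about 4 mm: the middle of the surface that is visible of it).
- bot.outline_of(query, camera): "region" (420x560 bool, what is visible of it).
The state is a dict: "t": time; "q": joint angles; "joint_velocities": joint speeds; "joint_torque": joint torques, N m; "eef_pos": TCP position; "ee_rot": TCP orientation; "wrist_force": force on the tool from outside, world axes, zero at the start; "moment": the same for the moment, N m; "finger_gap": finger opening in m.
Only numpy, scipy, OpenCV 4.12 (cv2) and the standard library are available. Lean on these libraries where they do the work, as an engineer would, in place of code of your own. Each camera call takes 0.05 s, during which the arm holds its last target. There are 200 camera calls.

## Task

With the fingertips only, press the yellow tab of the clamp's ratchet pawl right down so that the pawl comes free of the teeth, then push the raised arm by its red grip down until it is level and its rubber pad presses on the focus target in its nest. Push gently, grasp and lift nothing, do not force the arm while the pawl is engaged, and leave the focus target and the loose things round the clamp where they are. Finish with the hand clear.

Things in the scene. Friction and masses are not known exactly. Their poses are not given: they have to be found in the camera images.
- clamp: ratchet hold-down clamp, fixed to the desk: blue base plate 205 x 80 x 12 mm with two blue cheeks (60 mm over all in y) that carry the arm's hinge pin. Origin on the desk right under the hinge; z up; its -x axis points along the arm to the red grip, its +x axis to the ratchet and the yellow tab. The hinge axis is the y axis, 75 mm above the desk. The base reaches from x = -127 to +78 mm.
- clamp_arm (a joint): the steel arm's angle about the hinge, rad: 0 = down, level, pad pressing on the target; it can be pushed a little on to a hard stop at -0.06; about 0.7 at the start (raised); top stop 0.76. A stiff hinge: the arm stays where it is left and takes 2 to 8 N on the grip to push down. A toothed ratchet disc (50 mm radius) turns with the arm; while the pawl is engaged the arm is stopped from going below about 0.67.
- clamp_grip (a point): centre of the red cross grip at the end of the arm, 150 mm from the hinge: a bar 60 mm long and 18 mm thick, parallel to the hinge axis (clamp y). It moves on a circle about the hinge: at angle q it is at clamp x = -150 cos q, z = 75 + 150 sin q mm. Nothing stands above it.
- clamp_pawl (a joint): the ratchet pawl's angle, rad: 0 = engaged in the teeth (start), clear of the teeth from about 0.2, well clear at 0.30, hard stop at 0.36. Stiff: it stays where it is left, with no return spring; it takes about 3 N on the tab (up to 6 N if the arm has been leaned on the pawl). It is freed by pressing the yellow tab down.
- clamp_tab (a point): centre of the top face of the yellow thumb tab on the pawl, 34 mm (clamp x) by 30 mm, at clamp x = 91, z = 50 mm at the start; at 0.30 rad it has gone down 15 mm and 4 mm towards +x. Its pivot is at clamp x = 44, z = 29 mm.
- clamp_pad: round black rubber pad 30 mm across under the arm, 85 mm from the hinge, sprung 12 mm up and down; origin at the centre of its lower face. It meets the target at an arm angle of about 0.07; with the arm level its spring is compressed about 6 mm and presses with 3 to 5 N.
- target_mid (a point): centre of the focus target, a flat pale block 32 x 52 x 8 mm lying loose in the shallow nest of the clamp's anvil under the pad (clamp x = -85 mm, top face 34 mm above the desk).
- weight_mid (a point): centre of the pale metal stage weight with a knob, 32 mm across, 38 mm high, loose beside the clamp: to be left alone
- can_mid (a point): centre of the black screw can, 57 mm across, 68 mm high, loose beside the clamp: to be left alone
- vial_mid (a point): centre of the glass vial with black cap, 23 mm across, 62 mm high, loose beside the clamp: to be left alone
- memory_stick_mid (a point): centre of the orange memory stick, 16 x 49 x 8 mm, loose beside the clamp: to be left alone
- cell_mid (a point): centre of the small upright battery cell, 15 mm across, 50 mm high, loose beside the clamp: to be left alone

How it is judged:
By the outcome, as a careful person would: the job done as asked, in the order asked, and still so for the second after the job is handed in, with the robot touching nothing.
It also fails if it takes over 42 s, if anything falls off the work surface, if the arm or the gripper's body presses on something with over 40 N, if the wrist force passes 120 N, or if a joint passes its speed limit or range.

## Working session

There is one attempt and no reset: what is moved stays moved. The work goes in short steps, Python scripts to look and compute and a tool call to move; the robot and the scene stay as the last step left them, time stands still between calls to the robot, and variables do not carry over. Pictures are saved under pics/ and viewed, on a budget of 10 in all, crops included, one or two more only if the job needs it, and the job is handed in when it is done.

Besides the shell and the picture viewer there is one more tool, called after ">>>" by a JSON object that holds its "op" and its "data". move_arm: Moves the arm, as the interface text tells. Its arguments: {"type":"object","properties":{"plan":{"type":"array"},"force":{"type":"number"}},"required":["plan"]}

```bash
mkdir -p pics; ls; cat > h.py <<'E'
import numpy as np, cv2
from cell import bot
def c2w(cam,p):
    return (np.linalg.inv(bot.camera_params(cam)['world_to_cam'])@np.r_[p,1])[:3]
def w2px(cam,p):
    k=bot.camera_params(cam);c=(k['world_to_cam']@np.r_[p,1])[:3]
    return k['cx']+k['fx']*c[0]/-c[2], k['cy']-k['fy']*c[1]/-c[2]
def cloud(cam,d):
    k=bot.camera_params(cam);v,u=np.mgrid[:420,:560]
    P=np.stack([(u-k['cx'])/k['fx']*d,-(v-k['cy'])/k['fy']*d,-d,np.ones_like(d)],-1)
    return (P@np.linalg.inv(k['world_to_cam']).T)[...,:3]
E
python3 - <<'E'
from h import *
print({k:v for k,v in bot.camera_params('top').items()})
ims=[]
for c in('top','side'):
    im,d=bot.get_image(c); cv2.imwrite(f'pics/{c}1.png',im)
    for n in('clamp_tab','clamp_grip','clamp','target_mid','clamp_pad','weight_mid','can_mid','vial_mid','memory_stick_mid','cell_mid'):
        print(c,n,[(c2w(c,r['position']).round(3).tolist(),round(r['conf'],2)) for r in bot.look_for(n,c)[:2]])
o=bot.get_obs();print(o)
E
```

```text
pics
{'fx': 537.9427207368439, 'fy': 537.9427207368439, 'cx': 281.9406008060913, 'cy': 200.33089865573692, 'world_to_cam': array([[ 0.00469136, -0.99997855, -0.00457163,  0.1091137 ],
       [ 0.99854585,  0.00443902,  0.05372602, -0.56767008],
       [-0.05370457, -0.00481703,  0.99854525, -0.93757198],
       [ 0.        ,  0.        ,  0.        ,  1.        ]])}
top clamp_tab [([0.618, 0.177, 0.052], 0.98)]
top clamp_grip [([0.584, 0.03, 0.126], 0.86)]
top clamp [([0.593, 0.069, 0.025], 0.58)]
top target_mid [([0.566, 0.006, 0.029], 0.59)]
top clamp_pad [([0.569, 0.003, 0.1], 0.44)]
top weight_mid [([0.495, 0.09, 0.022], 0.6), ([0.523, 0.159, 0.007], 0.53)]
top can_mid [([0.484, -0.003, 0.05], 0.75)]
top vial_mid [([0.694, 0.112, 0.062], 0.72)]
top memory_stick_mid [([0.519, 0.16, 0.008], 0.75), ([0.588, 0.03, 0.125], 0.18)]
top cell_mid [([0.585, 0.031, 0.127], 0.43)]
side clamp_tab [([0.617, 0.173, 0.05], 0.77), ([0.498, 0.098, 0.024], 0.41)]
side clamp_grip [([0.594, 0.046, 0.119], 0.86)]
side clamp [([0.595, 0.105, 0.056], 0.73)]
side target_mid [([0.562, 0.02, 0.033], 0.52)]
[... 277 characters left out ...]
 cell_mid [([0.481, -0.003, 0.033], 0.62)]
{'t': 1.1, 'q': array([ 1.22301350e+00,  2.75860828e-01,  1.50491019e+00,  1.18485153e-05,
        1.36070088e+00, -1.20995560e-01]), 'joint_velocities': array([ 0.00070578,  0.00027086, -0.00125966,  0.00094915,  0.00083701,
       -0.00054768]), 'joint_torque': array([ 9.05626111e-04, -4.16668832e+01, -2.46102029e+01, -1.57702070e-04,
        4.51446385e-04, -1.23712266e-05]), 'eef_pos': array([0.12929463, 0.56029962, 0.2313463 ]), 'ee_rot': array([3.55475627e-01, 3.12139969e+00, 1.88721060e-04]), 'wrist_force': array([0.40017716, 0.44076785, 0.15115501]), 'moment': array([-0.01604034, -0.0094747 ,  0.00590233]), 'finger_gap': 0.08549403668332377}
```

View pics/top1.png

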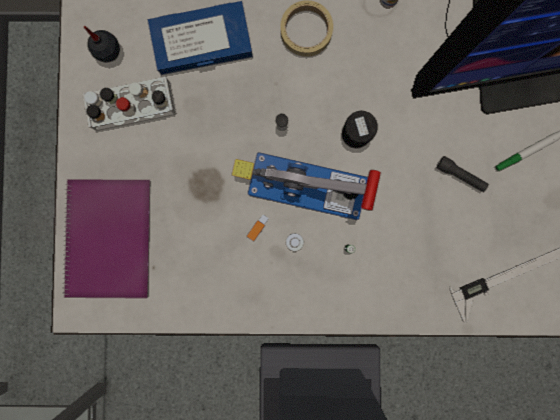

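View pics/side1.png

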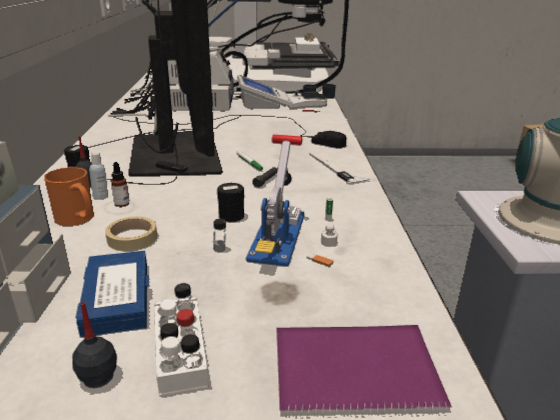

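The top view shows the clamp with the yellow tab at (243,170) and the red grip at (371,190). The vial is at (282,121), can (360,129), stick (257,228), weight (295,242) and cell (349,249). The side view agrees, with the arm raised. Next I'll measure the tab and grip from outlines and depth.

```bash
cat > m.py <<'E'
from h import *
def meas(c='top',names=('clamp_tab','clamp_grip')):
    im,d=bot.get_image(c);P=cloud(c,d);h=cv2.cvtColor(im,cv2.COLOR_BGR2HSV)
    for n in names:
        r=bot.outline_of(n,c)
        if not r: print(c,n,'none');continue
        m=r[0]['region']&(d>0)
        hue=h[...,0]; sat=(h[...,1]>120)&(h[...,2]>60)
        m2=m&sat&((abs(hue.astype(int)-27)<8) if n=='clamp_tab' else ((hue<8)|(hue>172)))
        for mm in(m,m2):
            if mm.sum()<5: continue
            q=P[mm];v,u=np.nonzero(mm)
            print(c,n,round(r[0]['conf'],2),mm.sum(),'px',u.mean().round(1),v.mean().round(1),'mean',q.mean(0).round(4),'med',np.median(q,0).round(4),'p5',np.percentile(q,5,0).round(3),'p95',np.percentile(q,95,0).round(3))
    return im
if __name__=='__main__': meas('top');meas('side')
E
python3 m.py
```

```text
top clamp_tab 0.61 403 px 245.3 170.0 mean [0.6168 0.1744 0.0529] med [0.6153 0.1753 0.0504] p5 [0.606 0.147 0.047] p95 [0.631 0.194 0.08 ]
top clamp_tab 0.61 297 px 242.5 169.3 mean [0.6182 0.1794 0.05  ] med [0.6185 0.1798 0.0502] p5 [0.606 0.165 0.047] p95 [0.631 0.194 0.053]
top clamp_grip 0.69 1793 px 329.4 184.3 mean [0.5862 0.0397 0.1342] med [0.5873 0.0293 0.1267] p5 [ 0.556 -0.024  0.084] p95 [0.609 0.123 0.182]
top clamp_grip 0.69 435 px 370.6 189.7 mean [ 0.5745 -0.0188  0.1807] med [ 0.574  -0.019   0.1808] p5 [ 0.549 -0.028  0.177] p95 [ 0.6   -0.009  0.184]
side clamp_tab 0.6 336 px 265.9 240.6 mean [0.617  0.1698 0.0538] med [0.6151 0.1716 0.0505] p5 [0.606 0.139 0.036] p95 [0.632 0.197 0.079]
side clamp_tab 0.6 185 px 264.8 246.1 mean [0.619  0.1815 0.0496] med [0.6188 0.1837 0.0502] p5 [0.606 0.164 0.047] p95 [0.632 0.197 0.052]
side clamp_grip 0.85 1280 px 279.9 180.1 mean [0.5892 0.0504 0.119 ] med [0.5905 0.0494 0.1144] p5 [ 0.561 -0.018  0.051] p95 [0.611 0.133 0.18 ]
side clamp_grip 0.85 209 px 286.4 138.9 mean [ 0.5753 -0.0191  0.1756] med [ 0.5745 -0.0139  0.1777] p5 [ 0.551 -0.022  0.17 ] p95 [ 0.601 -0.006  0.182]
```

>>> {"op": "move_arm", "data": {"plan": [{"translation":[-0.02,-0.009,0],"twist":0,"claw":0},{"translation":[-0.04,-0.018,0],"twist":0,"claw":0},{"translation":[-0.04,-0.018,0],"twist":0,"claw":0},{"translation":[-0.04,-0.018,0],"twist":0,"claw":0},{"translation":[-0.04,-0.018,0],"twist":0,"claw":0},{"translation":[-0.04,-0.018,0],"twist":0,"claw":0},{"translation":[-0.04,-0.018,0],"twist":0,"claw":0},{"translation":[-0.04,-0.018,0],"twist":0,"claw":0},{"translation":[-0.04,-0.018,0],"twist":0,"claw":0},{"translation":[-0.04,-0.018,0],"twist":0,"claw":0},{"translation":[-0.04,-0.018,0],"twist":0,"claw":0},{"translation":[-0.04,-0.018,0],"twist":0,"claw":0},{"translation":[-0.04,-0.018,0],"twist":0,"claw":0},{"translation":[-0.04,-0.018,0],"twist":0,"claw":0},{"translation":[-0.02,-0.009,0],"twist":0,"claw":0},{"translation":[0,0,0],"twist":0,"claw":0}]}}

```text
t: 3.4
eef_pos: [0.6187, 0.1875, 0.2308]
ee_rot: [-0.359, -3.12, 0.0]
wrist_force: [-0.7, 0.6, 0.6]
finger_gap: 0.0
```

>>> {"op": "move_arm", "data": {"plan": [{"translation":[0,0,0.02],"twist":0,"claw":0},{"translation":[0,0,0.035],"twist":0,"claw":0},{"translation":[0,0,0.035],"twist":0,"claw":0},{"translation":[0,0,0.035],"twist":0,"claw":0},{"translation":[0,0,0.025],"twist":0,"claw":0},{"translation":[0,0,0.015],"twist":0,"claw":0},{"translation":[0,0,0],"twist":0,"claw":0},{"translation":[0,0,0],"twist":0,"claw":0}]}}

```text
t: 4.4
eef_pos: [0.6189, 0.1894, 0.0676]
ee_rot: [0.355, 3.12, 0.001]
wrist_force: [-0.2, -0.4, 0.5]
finger_gap: 0.0
```

```bash
python3 - <<'E'
from h import *
im,d=bot.get_image('side');cv2.imwrite('pics/s2.png',cv2.resize(im[90:300,180:390],None,fx=2.8,fy=2.8,interpolation=2))
E
```

```text
(no output)
```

View pics/s2.png

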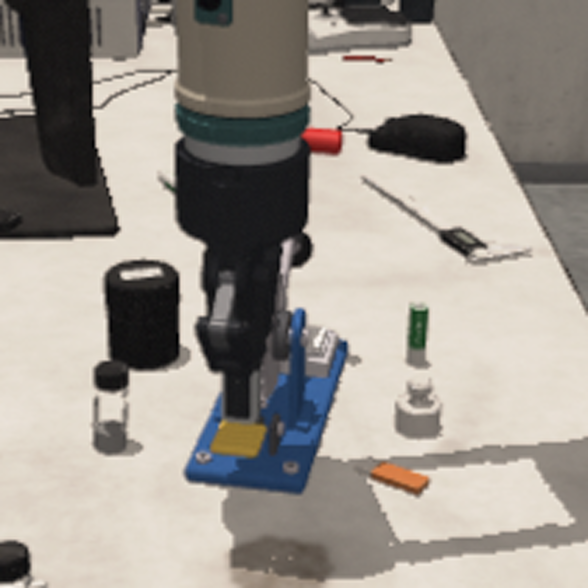

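The side crop shows the closed fingers just above the tab (tab at (240,438), fingertips at (240,420)), clear of the disc. Now I press in small steps.

>>> {"op": "move_arm", "data": {"plan": [{"translation":[0,-0.003,0.005],"twist":0,"claw":0},{"translation":[0,0,0.005],"twist":0,"claw":0},{"translation":[0,0,0.003],"twist":0,"claw":0},{"translation":[0,0,0.003],"twist":0,"claw":0},{"translation":[0,0,0.003],"twist":0,"claw":0},{"translation":[0,0,0.003],"twist":0,"claw":0},{"translation":[0,0,0.002],"twist":0,"claw":0},{"translation":[0,0,0],"twist":0,"claw":0}]}}

```text
t: 5.45
eef_pos: [0.6183, 0.1863, 0.0426]
ee_rot: [0.355, 3.12, 0.001]
wrist_force: [0.1, 3.3, 3.8]
finger_gap: -0.0
```

>>> {"op": "move_arm", "data": {"plan": [{"translation":[0,0,0.002],"twist":0,"claw":0},{"translation":[0,0,0.002],"twist":0,"claw":0},{"translation":[0,0,0.001],"twist":0,"claw":0},{"translation":[0,0,0],"twist":0,"claw":0}]}}

```text
t: 5.95
eef_pos: [0.6179, 0.1858, 0.0372]
ee_rot: [0.355, 3.121, -0.0]
wrist_force: [2.0, 4.0, 4.2]
finger_gap: -0.0005
```

```bash
python3 m.py | grep tab
```

```text
top clamp_tab none
side clamp_tab 0.47 114 px 262.5 258.0 mean [0.6231 0.1931 0.0326] med [0.6239 0.1937 0.0329] p5 [0.61  0.185 0.029] p95 [0.634 0.199 0.035]
side clamp_tab 0.47 108 px 262.7 258.0 mean [0.6227 0.1933 0.0327] med [0.6239 0.1939 0.0329] p5 [0.61  0.185 0.029] p95 [0.634 0.199 0.035]
```

>>> {"op": "move_arm", "data": {"plan": [{"translation":[0,0,0.001],"twist":0,"claw":0},{"translation":[0,0,0.001],"twist":0,"claw":0},{"translation":[0,0,0],"twist":0,"claw":0}]}}

```text
t: 6.62
eef_pos: [0.6178, 0.1859, 0.0352]
ee_rot: [0.355, 3.121, 0.0]
wrist_force: [2.1, 3.4, 2.7]
finger_gap: 0.0004
```

>>> {"op": "move_arm", "data": {"plan": [{"translation":[0,0,-0.01],"twist":0,"claw":0},{"translation":[0,0,-0.03],"twist":0,"claw":0},{"translation":[0,0,-0.04],"twist":0,"claw":0},{"translation":[0,0,-0.04],"twist":0,"claw":0},{"translation":[0,0,-0.04],"twist":0,"claw":0},{"translation":[0,0,-0.03],"twist":0,"claw":0},{"translation":[0,0,-0.01],"twist":0,"claw":0},{"translation":[0,0,0],"twist":0,"claw":0}]}}

```text
t: 7.62
eef_pos: [0.6169, 0.1852, 0.2349]
ee_rot: [-0.356, -3.12, 0.002]
wrist_force: [-0.4, -0.9, -1.0]
finger_gap: 0.0003
```

```bash
python3 m.py|grep tab; python3 - <<'E'
from h import *
im,d=bot.get_image('side');cv2.imwrite('pics/s3.png',cv2.resize(im[90:300,180:390],None,fx=2.8,fy=2.8,interpolation=2))
P=cloud('side',d);h=cv2.cvtColor(im,cv2.COLOR_BGR2HSV)
m=np.zeros(d.shape,bool);m[220:280,240:290]=1
m&=(abs(h[...,0].astype(int)-27)<8)&(h[...,1]>120)&(h[...,2]>60)&(d>0)
q=(P[m]-[.5985,.0905,0]); x=q[:,0]*.2164+q[:,1]*.976
ok=q[:,2]<.05
f=np.polyfit(x[ok],q[ok,2],1);print(m.sum(),'slope angle',np.arctan(f[0]),x.min(),x.max(),'z at .095',np.polyval(f,.095))
E
```

```text
top clamp_tab 0.48 140 px 238.3 172.2 mean [0.6151 0.1881 0.033 ] med [0.6151 0.1883 0.0332] p5 [0.606 0.178 0.029] p95 [0.625 0.198 0.037]
top clamp_tab 0.48 129 px 238.5 171.9 mean [0.6155 0.1876 0.0331] med [0.6153 0.187  0.0333] p5 [0.606 0.178 0.029] p95 [0.625 0.198 0.037]
side clamp_tab 0.59 455 px 265.6 247.8 mean [0.6176 0.1739 0.0416] med [0.6168 0.1747 0.0359] p5 [0.606 0.138 0.027] p95 [0.633 0.198 0.074]
side clamp_tab 0.59 261 px 264.3 255.1 mean [0.62   0.185  0.0334] med [0.6204 0.1854 0.0336] p5 [0.607 0.169 0.027] p95 [0.633 0.199 0.039]
262 slope angle -0.2763660677325764 0.048118532650849345 0.11276706597065644 z at .095 0.033838649850688046
```

View pics/s3.png

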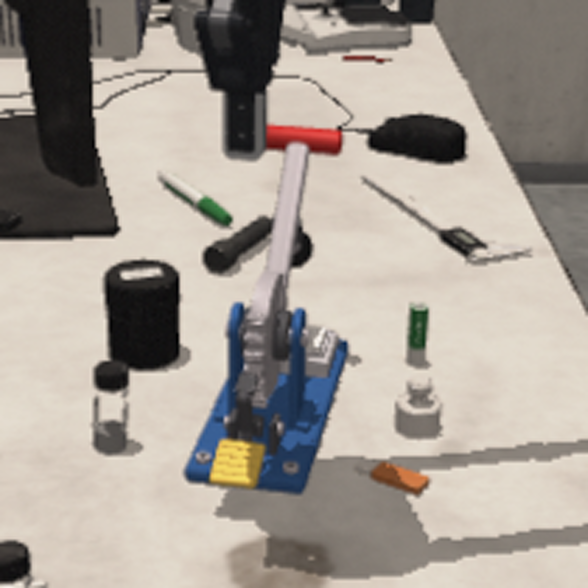

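The pawl tab stays down: z is 34 mm at its centre, about 16 mm of drop, so roughly 0.3 rad. The crop shows the tab tilted at (238,462) and everything else in place. Now over the grip.

>>> {"op": "move_arm", "data": {"plan": [{"translation":[0,-0.015,0],"twist":0,"claw":0},{"translation":[0,-0.03,0],"twist":0,"claw":0},{"translation":[-0.002,-0.04,0],"twist":0,"claw":0},{"translation":[-0.002,-0.04,0],"twist":0,"claw":0},{"translation":[-0.001,-0.04,0],"twist":0,"claw":0},{"translation":[0,-0.03,0],"twist":0,"claw":0},{"translation":[0,-0.013,0.01],"twist":0,"claw":0},{"translation":[0,0,0.02],"twist":0,"claw":0},{"translation":[0,0,0.01],"twist":0,"claw":0},{"translation":[0,0,0],"twist":0,"claw":0}]}}

```text
t: 9.22
eef_pos: [0.5751, -0.0174, 0.1942]
ee_rot: [-0.354, -3.119, -0.001]
wrist_force: [-0.2, -1.2, -0.2]
finger_gap: -0.0001
```

```bash
python3 - <<'E'
from h import *
im,d=bot.get_image('side');a=cv2.resize(im[80:260,220:360],None,fx=2.8,fy=2.8,interpolation=2)
im,d=bot.get_image('top');b=cv2.resize(im[100:280,300:440],None,fx=2.8,fy=2.8,interpolation=2)
cv2.imwrite('pics/s4.png',np.hstack([a,b]))
E
```

```text
(no output)
```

View pics/s4.png

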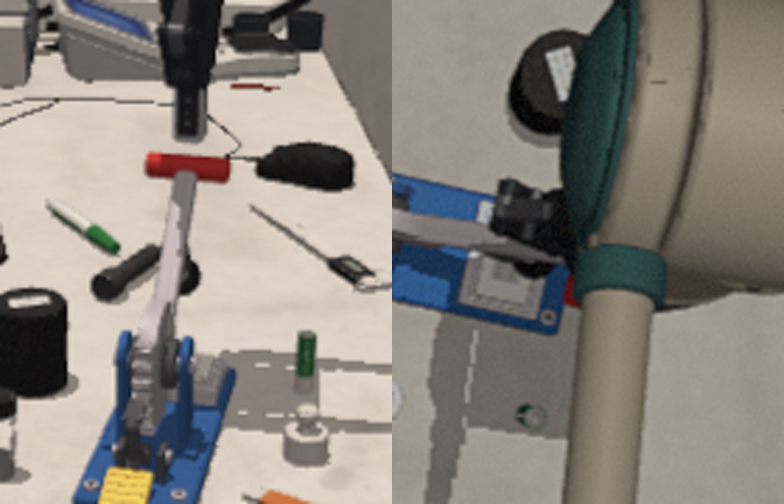

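The fingertips are centred over the red grip (190,160 in the left half) and nothing is near. Now I start pushing along the grip's arc.

>>> {"op": "move_arm", "data": {"plan": [{"translation":[0,-0.001,0.007],"twist":0,"claw":0},{"translation":[0,-0.001,0.006],"twist":0,"claw":0},{"translation":[0,-0.003,0.004],"twist":0,"claw":0},{"translation":[0,-0.003,0.004],"twist":0,"claw":0},{"translation":[0,-0.003,0.004],"twist":0,"claw":0},{"translation":[0,0,0],"twist":0,"claw":0}]}}

```text
t: 10.07
eef_pos: [0.5732, -0.0291, 0.17]
ee_rot: [0.356, 3.121, -0.0]
wrist_force: [-0.1, -1.4, 1.7]
finger_gap: 0.0004
```

>>> {"op": "move_arm", "data": {"plan": [{"translation":[0,-0.004,0.006],"twist":0,"claw":0},{"translation":[0,-0.004,0.007],"twist":0,"claw":0},{"translation":[0,-0.004,0.008],"twist":0,"claw":0},{"translation":[0,-0.004,0.008],"twist":0,"claw":0},{"translation":[0,-0.003,0.008],"twist":0,"claw":0},{"translation":[0,-0.003,0.008],"twist":0,"claw":0},{"translation":[0,-0.002,0.008],"twist":0,"claw":0},{"translation":[0,-0.002,0.008],"twist":0,"claw":0},{"translation":[0,0,0],"twist":0,"claw":0}]}}

```text
t: 11.2
eef_pos: [0.5666, -0.0531, 0.108]
ee_rot: [-0.356, -3.119, -0.003]
wrist_force: [-0.8, -0.4, 0.1]
finger_gap: 0.0002
```

```bash
python3 - <<'E'
from h import *
im,d=bot.get_image('side');a=cv2.resize(im[80:260,220:360],None,fx=2.8,fy=2.8,interpolation=2)
cv2.imwrite('pics/s5.png',a)
E
```

```text
(no output)
```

View pics/s5.png

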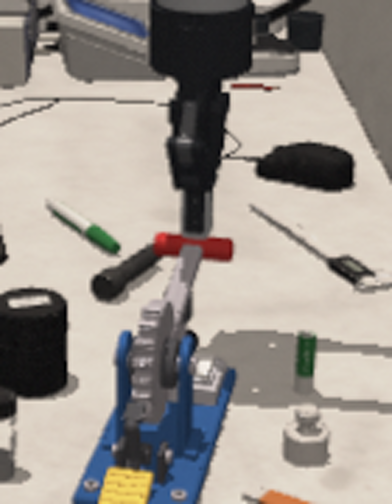

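The arm is following, with the grip at (193,247) under the fingertips. Now the last 24 mm, slower.

>>> {"op": "move_arm", "data": {"plan": [{"translation":[0,-0.001,0.004],"twist":0,"claw":0},{"translation":[0,-0.001,0.004],"twist":0,"claw":0},{"translation":[0,0,0.004],"twist":0,"claw":0},{"translation":[0,0,0.004],"twist":0,"claw":0},{"translation":[0,0,0.003],"twist":0,"claw":0},{"translation":[0,0,0.003],"twist":0,"claw":0},{"translation":[0,0,0.002],"twist":0,"claw":0},{"translation":[0,0,0],"twist":0,"claw":0}]}}

```text
t: 12.25
eef_pos: [0.5673, -0.0559, 0.0852]
ee_rot: [0.356, 3.121, 0.0]
wrist_force: [-0.2, -1.6, 1.9]
finger_gap: -0.0001
```

>>> {"op": "move_arm", "data": {"plan": [{"translation":[0,0,0.001],"twist":0,"claw":0},{"translation":[0,0,0.001],"twist":0,"claw":0},{"translation":[0,0,0],"twist":0,"claw":0}]}}

```text
t: 12.62
eef_pos: [0.5673, -0.0559, 0.0835]
ee_rot: [0.355, 3.121, -0.0]
wrist_force: [-1.6, -2.0, 5.1]
finger_gap: 0.0001
```

```bash
python3 m.py|grep grip
```

```text
top clamp_grip 0.7 1194 px 312.7 184.3 mean [0.5894 0.0608 0.0909] med [0.5908 0.0719 0.0861] p5 [ 0.55  -0.042  0.06 ] p95 [0.61  0.127 0.119]
top clamp_grip 0.7 58 px 378.4 212.6 mean [ 0.5441 -0.0473  0.0821] med [ 0.5434 -0.0466  0.0821] p5 [ 0.539 -0.054  0.079] p95 [ 0.552 -0.042  0.085]
side clamp_grip 0.76 918 px 279.2 199.1 mean [0.59   0.0626 0.0842] med [0.5931 0.1002 0.0813] p5 [ 0.551 -0.052  0.052] p95 [0.613 0.136 0.117]
side clamp_grip 0.76 135 px 288.9 177.9 mean [ 0.5664 -0.049   0.0786] med [ 0.5599 -0.049   0.0793] p5 [ 0.541 -0.057  0.072] p95 [ 0.594 -0.041  0.083]
```

Level to within about a millimetre. I lift off straight up and check that the arm stays.

>>> {"op": "move_arm", "data": {"plan": [{"translation":[0,0,-0.005],"twist":0,"claw":0},{"translation":[0,0,-0.02],"twist":0,"claw":0},{"translation":[0,-0.01,-0.04],"twist":0,"claw":0},{"translation":[0,-0.03,-0.05],"twist":0,"claw":0},{"translation":[0,-0.04,-0.04],"twist":0,"claw":0},{"translation":[0.03,-0.04,-0.01],"twist":0,"claw":0},{"translation":[0.04,-0.04,0],"twist":0,"claw":0},{"translation":[0.04,-0.04,0],"twist":0,"claw":0},{"translation":[0.02,-0.02,0],"twist":0,"claw":0},{"translation":[0,0,0],"twist":0,"claw":0}]}}

```text
t: 14.18
eef_pos: [0.3897, -0.2411, 0.2481]
ee_rot: [0.36, 3.121, 0.002]
wrist_force: [0.6, -0.1, -0.5]
finger_gap: -0.0001
```

```bash
python3 m.py; python3 - <<'E'
from h import *
print(bot.get_obs()['wrist_force'])
a,d=bot.get_image('top');cv2.imwrite('pics/t6.png',cv2.resize(a[100:280,220:440],None,fx=3,fy=3,interpolation=2))
a2,d2=bot.get_image('side');cv2.imwrite('pics/s6.png',cv2.resize(a2[130:280,200:370],None,fx=3.5,fy=3.5,interpolation=2))
for c,dd in(('top',d),('side',d2)):
    P=cloud(c,dd);im=a if c=='top' else a2;h=cv2.cvtColor(im,cv2.COLOR_BGR2HSV)
    q=P-np.array([.5985,.0905,0]);x=q[...,0]*.2164+q[...,1]*.976;y=-q[...,0]*.976+q[...,1]*.2164
    m=(abs(y)<.006)&(x<-.03)&(x>-.13)&(P[...,2]>.06)&(dd>0)
    f=np.polyfit(x[m],P[...,2][m],1);print(c,m.sum(),'arm slope q=',-f[0])
    for n in('weight_mid','can_mid','vial_mid','memory_stick_mid','cell_mid','target_mid'):
        print(c,n,[(c2w(c,r['position']).round(3).tolist(),round(r['conf'],2)) for r in bot.look_for(n,c)[:1]])
E
```

```text
top clamp_tab 0.61 461 px 246.7 170.5 mean [0.6173 0.173  0.0404] med [0.6156 0.1759 0.0358] p5 [0.605 0.144 0.013] p95 [0.633 0.196 0.076]
top clamp_tab 0.61 263 px 241.1 169.5 mean [0.6197 0.1831 0.0346] med [0.6194 0.1832 0.0345] p5 [0.606 0.171 0.029] p95 [0.633 0.196 0.04 ]
top clamp_grip 0.92 1819 px 332.1 187.9 mean [0.584  0.0286 0.0867] med [0.586  0.0252 0.0823] p5 [ 0.551 -0.058  0.064] p95 [0.609 0.124 0.118]
top clamp_grip 0.92 326 px 382.9 198.9 mean [ 0.5667 -0.0548  0.0821] med [ 0.5664 -0.0548  0.0824] p5 [ 0.542 -0.065  0.078] p95 [ 0.593 -0.045  0.085]
side clamp_tab 0.87 454 px 265.4 248.0 mean [0.6178 0.1735 0.0408] med [0.6169 0.1746 0.0357] p5 [0.606 0.139 0.025] p95 [0.633 0.197 0.074]
side clamp_tab 0.87 260 px 264.3 255.1 mean [0.6198 0.1848 0.0331] med [0.6204 0.1856 0.0334] p5 [0.606 0.17  0.027] p95 [0.633 0.199 0.038]
side clamp_grip 0.95 960 px 279.2 198.8 mean [0.5899 0.06   0.0837] med [0.5938 0.0996 0.0815] p5 [ 0.549 -0.053  0.051] p95 [0.614 0.137 0.117]
side clamp_grip 0.95 164 px 289.0 177.3 mean [ 0.5661 -0.0513  0.0789] med [ 0.5619 -0.0507  0.0804] p5 [ 0.541 -0.058  0.072] p95 [ 0.594 -0.042  0.084]
[0.22614015 0.24865786 0.47196043]
top 447 arm slope q= -0.07738279799937732
top weight_mid [([0.497, 0.088, 0.023], 0.72)]
top can_mid [([0.684, -0.016, 0.067], 0.56)]
top vial_mid [([0.692, 0.112, 0.059], 0.59)]
top memory_stick_mid [([0.522, 0.158, 0.01], 0.75)]
top cell_mid [([0.489, -0.002, 0.052], 0.52)]
top target_mid [([0.57, 0.004, 0.029], 0.65)]
side 90 arm slope q= -0.026808940095015183
side weight_mid [([0.496, 0.097, 0.023], 0.68)]
side can_mid [([0.69, -0.001, 0.042], 0.96)]
side vial_mid [([0.702, 0.123, 0.029], 0.6)]
side memory_stick_mid [([0.519, 0.161, 0.004], 0.54)]
side cell_mid [([0.483, -0.001, 0.032], 0.73)]
side target_mid [([0.562, 0.022, 0.035], 0.51)]
```

View pics/t6.png

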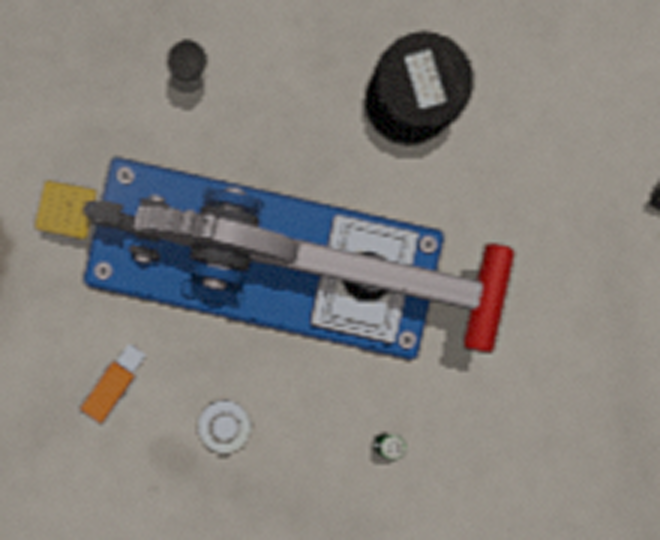

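View pics/s6.png

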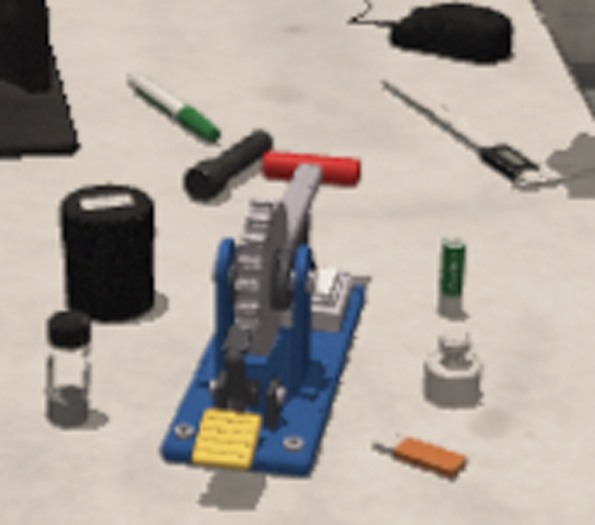

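Top and side views show the arm down and unmoved after release: the grip top is at about 84 mm and the pad is on the block. The tab is still down, the loose things are where they were, and the hand is clear. Handing in.

```bash
python3 -c "
from cell import bot
print(bot.sign_off())"
```

```text
the job is handed in; nothing more can be done
None
```

I freed the pawl first, then pushed the arm level by its red grip, lifted the hand clear and handed the job in at about 14 s of the 42 s allowed.

- **Pawl:** I pressed the yellow tab down with the closed fingertips. Its centre dropped about 16 mm, roughly 0.3 rad, and it was still down at the last check. The force readings during the press stayed around 6 N or less.
- **Arm:** I pushed the grip down along its arc. The vertical force readings were about 5 N at most. The fingertips stopped at 83.5 mm, which puts the arm at about 0 rad. The grip's height read the same after the fingers lifted off.
- **Focus target and loose things:** Their measured positions matched those at the start to within a few millimetres from the same camera. The first top reading of the can and the battery cell had named the wrong things, so for those two I rely on the pictures and, for the can, the side camera.

**Disagreement:** a rough line fit to the arm's depth readings gave slopes of -0.03 (side) and -0.08 rad (top). The top value is beyond the hard stop at -0.06. I put this down to the ratchet disc and hub falling inside the fit, and relied on the grip height and fingertip position instead. The pad's pressing force could not be measured directly.

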